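Hang the parts bin on the louvre rail and slide it to the stop

TASK

Put the lipped parts bin with its two nozzles back on the small louvre panel: lift it by its grip, hook its rear lip over the top rail well clear (a few centimetres) to the right of the stop, and then slide it left along the rail until it presses lightly against the stop and let go. The rail is not exactly where its stand suggests, so feel for it gently: never force the bin against the panel or its stop, keep the nozzles in it, and leave the bottle, the crucible and the spare nozzle where they are.

Things in the scene. Friction and masses are not known exactly. Their poses are not given: they have to be found in the camera images.
- bin_grip (a point): Loose upright grey sheet-metal parts bin, 100 (x) x 90 (y) x 55 mm high, walls 3 mm, 0.2 to 0.4 kg. This point is the centre of its carrying grip, 85 mm above the underside: an upright plate 14 mm thick (y), 56 mm long (x), 65 to 107 mm above the underside, standing in the middle above the rim. Grip it across y from above. x points to the bin's rear, y to its left, z up.
- bin_lip (a point): Middle of the lower edge of the bin's rear lip, 60.5 mm behind (x) and 45 mm below bin_grip. The lip is 5 mm thick, 80 mm wide (y), hangs from a flange at the rim, behind the back wall. The slot between back wall (outer face 50 mm behind bin_grip) and lip is 8 mm wide (x), open below, 12 mm deep: the flange's underside is 33 mm below bin_grip. Axes as the bin's.
- bin_left (a point): Point on the outer face of the bin's left wall (45 mm left of the middle plane), 45 mm behind the middle (x) and 45 mm above the underside; this face comes against the stop. Axes as the bin's.
- nozzle_1: Brass burner nozzle 18x15x40 mm, standing loose in the left compartment of the bin; origin at the centre of its underside.
- nozzle_2: The same, in the right compartment.
- bin_panel: Fixed bench-top louvre panel stand facing the robot, 236 mm wide, 125 mm high; base plate 80 mm deep, 8 mm high. Origin at bench level below rail_nominal; x points away from the front into the panel, y left along the rails, z up. Its sheet bears two louvre rails and is bolted on in slots. When hung, the bin's underside is about 53 mm above the bench.
- rail_nominal (a point): Nominal middle of the top edge of the top rail, 105 mm above the bench; axes as the panel's. The rail is an upright tongue 5 mm thick (x), 220 mm long (y), free 16 mm down and 20 mm behind. The sheet with both rails really sits up to 4 mm nearer or further (x) and up to 3 mm higher or lower than this: not measured, to be felt. Lower rail: 33 mm below, front faces flush.
- rail_stop: Fixed steel stop block on the top rail, left of its middle, 18 mm wide (y), 34 mm high, from 24 mm in front of rail_nominal to 12 mm behind it. Origin on its right face, which the bin's left wall must meet, at the nominal rail plane (x), 100 mm above the bench; axes as the panel's. It is fixed to the stand and so tells nothing of where the sheet with the rails sits.
- crucible: White crucible, 50 mm wide, 42 mm high, a bystander; origin under its centre.
- oil_bottle: Small dropper bottle, 33 mm wide, 102 mm high, a bystander; origin under its centre.
- nozzle_3: A third, spare nozzle 18x15x40 mm standing on the bench, a bystander; origin under its centre.

How it is judged:
By the outcome, as a careful person would: the job done as asked, in the order asked, and still so for the second after the job is handed in, with the robot touching nothing.
It also fails if it takes over 54 s, if anything falls off the work surface, if the arm or the gripper's body presses on something with over 40 N, if the wrist force passes 120 N, or if a joint passes its speed limit or range.

ROBOT

A 6-joint arm with a two-finger parallel gripper is mounted at the origin on a cart in front of the work surface, level with it; the furniture and walls round the work are solid. World frame = base frame: x ahead of the robot, y to its left, z up, the work surface at z = 0. Lengths are in mm, angles in rad, forces in N, time in s.
With the tool pointing down it reaches from about 250 to 850 mm from the base axis. Payload 12.5 kg.
Tool frame: the origin (TCP) lies between the finger pads; the fingertips stand 19 mm ahead of it and the grasp point (between the pads) is the TCP (ctrl.tip_extent is the distance from the TCP to the fingertips, in mm); z points along the fingers, y is the direction in which the jaws open and shut (so a half turn about z gives the same grasp; the last joint's range is limited). The gripper opens to 93 mm and grips with 3 to 60 N. Pads are 15 mm wide; open, the fingers measure 128 mm over their backs; the gripper's body (75 mm by 188 mm) begins 65 mm behind the grasp point.
Start: joints at [1.051, 0.351, 1.652, -0, 1.139, -0.085], TCP at [231.644, 498.824, 237.633] pointing down, gripper open.
Joint ranges: [-2.75, 2.75], [-0.79, 2.1], [0.01, 2.65], [-1.57, 4.71], [0.07, 3.14], [-2.87, 2.87]. Speed limits (rad/s): [2.22, 2.22, 2.79, 3.14, 3.14, 3.14].

INTERFACE

Orientations are given as a unit quaternion [x, y, z, w].
In Python, from bench import ctrl gives the robot as it stands.
- The arm moves only by the tool play_rows, never from a script. Its argument "plan" is a list of rows, each an object with "linear": the shift along the tool's x, y, z as a fraction of full scale, a list of three; "rot": the turn, a rotation vector about the tool's x, y, z as a fraction of full scale, a list of three; "claw": the gripper's target within -1 to 1 (fully open at 1, half-way at 0, shut at -1). In form: [{"linear": [x, y, z], "rot": [rx, ry, rz], "claw": claw}, ...]. A call has exactly 8 rows; each row is the pose to reach, as a shift and turn from the pose measured when the call began, along the tool's axes at that moment; what a row does not reach only later rows make up. Full scale, the value 1, is 0.2 m for a shift and 90 degrees for a turn. A row lasts 1/12 s, in which the tool goes at most 41.7 mm and 7.16 degrees, less where a joint would pass 70% of its speed; a pose out of reach is approached as far as the arm can. A call with a number of a shift or a turn outside -1 to 1 is refused whole. A call with a gripper value outside its range is refused whole. The fingers move at their own pace and stop on an object; the grip force is fixed at half the most. Time passes only in rows, so rows that repeat a pose let the fingers close, or fill a call up. It gives the time, the measured TCP pose, the force and the opening at its end, in the units of the state.
- ctrl.state(): the state, without advancing time (a new reading comes with each control period).
- ctrl.capture(name): name is "scene" or "side" or "wrist"; returns the picture (480x640x3 uint8, red, green, blue); there is no depth.
- ctrl.get_calibration(name): a dict with "fx", "fy", "cx", "cy" (pixels), "cam_to_world" (4x4, takes a point from camera to world coordinates). Camera axes: x right, y up, looking along -z (the intrinsics and any distortion apply to the point x, -y, -z); pixel columns grow to the right and rows downward; lengths in mm; the calibration is good to about 2 mm. A picture is of the moment at which its call begins: read the wrist's pose just before it. get_calibration takes no time and is no camera call; for the wrist camera it gives the pose at the moment of the call.
- ctrl.hand_in(): hands the job in, once; it reports no verdict.
The state is a dict: "t": time; "joint_pos": joint angles; "qd": joint speeds; "joint_torque": joint torques, N m; "ee_pos": TCP position; "tool_rot": TCP orientation; "wrist_force": force on the tool from outside, world axes, zero at the start; "torque": the same for the moment, N m; "width": finger opening in mm.
Only numpy, scipy, OpenCV 4.12 (cv2) and the standard library are available. Lean on these libraries where they do the work, as an engineer would, in place of code of your own. Each camera call takes 0.05 s, during which the arm holds its last target. There are 200 camera calls.

## Working session

There is one attempt and no reset: what is moved stays moved. The work goes in short steps, Python scripts to look and compute and a tool call to move; the robot and the scene stay as the last step left them, time stands still between calls to the robot, and variables do not carry over. Pictures are saved under pics/ and viewed, about 8 in all and at most 12, crops included, and the job is handed in when it is done.

Besides the shell and the picture viewer there is one more tool, called after ">>>" as name(argument=value, ...), one argument or row to a line, values as JSON. play_rows: Moves the arm, as the interface text tells. Its arguments: {"type":"object","properties":{"plan":{"type":"array","items":{"type":"object","properties":{"linear":{"type":"array","items":{"type":"number"}},"rot":{"type":"array","items":{"type":"number"}},"claw":{"type":"number"}}}}},"required":["plan"]}

```bash
mkdir -p pics; ls; python3 - <<'E'
from bench import ctrl
import cv2,numpy as np
for n in("scene","side"):
    im=ctrl.capture(n);cv2.imwrite(f"pics/{n}0.png",im[:,:,::-1])
    c=ctrl.get_calibration(n);print(n,{k:(np.round(v,3).tolist()) for k,v in c.items()})
s=ctrl.state();print(s)
E
```

```text
pics
scene {'fx': 585.618, 'fy': 585.618, 'cx': 313.359, 'cy': 241.523, 'cam_to_world': [[0.802, 0.439, -0.405, 28.146], [-0.597, 0.608, -0.523, -647.725], [0.017, 0.661, 0.75, 1035.692], [0.0, 0.0, 0.0, 1.0]]}
side {'fx': 526.011, 'fy': 526.011, 'cx': 321.562, 'cy': 243.415, 'cam_to_world': [[-0.998, 0.057, -0.041, 493.408], [-0.068, -0.623, 0.78, 788.63], [0.018, 0.78, 0.625, 725.283], [0.0, 0.0, 0.0, 1.0]]}
{'t': 0.1, 'joint_pos': array([ 1.05138270e+00,  3.51190409e-01,  1.65236108e+00, -1.98777392e-05,
        1.13910833e+00, -8.46090238e-02]), 'qd': array([-0.00022454, -0.00292536, -0.0013247 , -0.00172176,  0.00078434,
        0.00146488]), 'joint_torque': array([ 2.25567775e-03, -4.98028672e+01, -2.85706830e+01,  7.01134675e-02,
        2.39146646e-02, -4.91598553e-05]), 'ee_pos': array([231.51695714, 498.57367449, 237.15046717]), 'tool_rot': array([ 2.15689707e-01,  9.76461810e-01, -5.12120209e-04, -1.50093961e-04]), 'wrist_force': array([ 1.05128478, -0.23114979, -0.50374025]), 'torque': array([-0.02435757, -0.07651926, -0.01314518]), 'width': 93.04891658404838}
```

View pics/scene0.png

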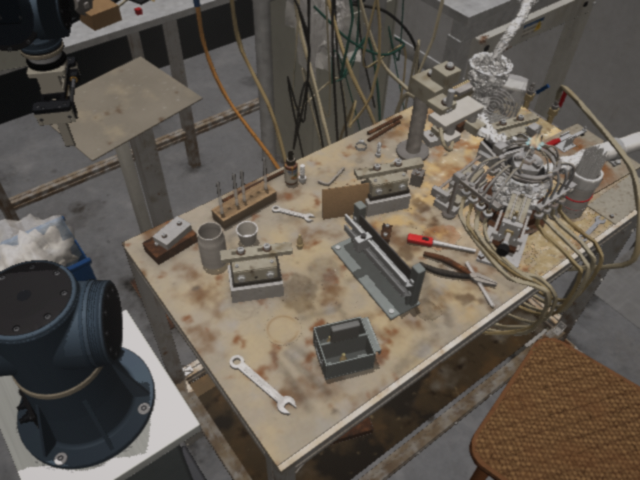

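View pics/side0.png

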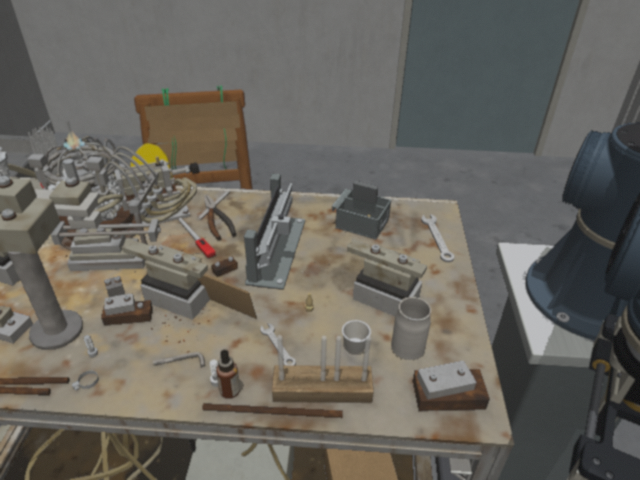

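The bin is at about (346,348) in the scene view and (362,212) in the side view. The panel is at about (380,265) and (275,240). I'll enlarge both for precise pixels.

```bash
python3 - <<'E'
import cv2,numpy as np
a=cv2.imread("pics/scene0.png")[195:395,300:440]
b=cv2.imread("pics/side0.png")[165:300,235:405]
a=cv2.resize(a,None,fx=3,fy=3,interpolation=cv2.INTER_CUBIC)
b=cv2.resize(b,None,fx=2.2,fy=2.2,interpolation=cv2.INTER_CUBIC)
o=np.zeros((600,800,3),np.uint8);o[:600,:420]=a;o[:b.shape[0],424:424+b.shape[1]]=b[:,:376]
o=np.clip(o*1.6,0,255).astype(np.uint8)
cv2.imwrite("pics/crop0.png",o)
E
```

```text
(no output)
```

View pics/crop0.png

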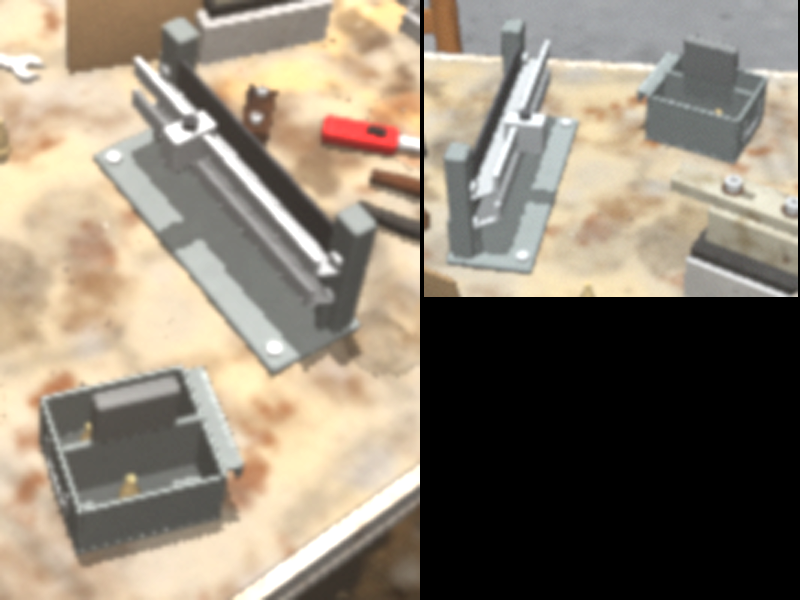

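```bash
cat > h.py <<'E'
from bench import ctrl
import numpy as np
from scipy.optimize import least_squares
from scipy.spatial.transform import Rotation as R
def proj(P,c):
    T=c["cam_to_world"];p=(np.atleast_2d(P)-T[:3,3])@T[:3,:3]
    return np.c_[c["cx"]-c["fx"]*p[:,0]/p[:,2],c["cy"]+c["fy"]*p[:,1]/p[:,2]]
def unproj(uv,c,z):
    T=c["cam_to_world"];uv=np.atleast_2d(uv)
    d=np.c_[(uv[:,0]-c["cx"])/c["fx"],-(uv[:,1]-c["cy"])/c["fy"],-np.ones(len(uv))]@T[:3,:3].T
    return T[:3,3]+d*((z-T[2,3])/d[:,2])[:,None]
def place(M,q):
    a=q[2];M=np.asarray(M,float)
    return np.c_[q[0]+M[:,0]*np.cos(a)-M[:,1]*np.sin(a),q[1]+M[:,0]*np.sin(a)+M[:,1]*np.cos(a),M[:,2]]
def fit(obs,q0):
    "obs: list of (calib, model Nx3, pix Nx2)"
    f=lambda q:np.concatenate([(proj(place(M,q),c)-p).ravel() for c,M,p in obs])
    r=least_squares(f,q0,loss="soft_l1");return r.x,np.round(r.fun.reshape(-1,2),1)
E
python3 - <<'E'
from h import *
S=ctrl.get_calibration("scene");D=ctrl.get_calibration("side")
s=lambda l:np.array([300,195])+np.array(l)/3
d=lambda l:np.array([235,165])+(np.array(l)-[424,0])/2.2
bm=[[-50,45,55],[-50,-45,55],[50,-45,55],[50,45,55],[-28,7,107],[28,7,107],[28,-7,107],[-28,-7,107],[63,40,55],[63,-40,55],[-50,-45,0]]
bp=s([[41,397],[78,508],[225,488],[188,372],[93,395],[178,378],[180,392],[97,408],[205,368],[243,468],[82,553]])
print(fit([(S,bm,bp)],[350,-50,-.6]))
# panel, relative to rail_nominal: rails, sizes known; base offset free
R1=s([[135,60],[330,270]]);R2=d([[473,190],[548,42]])
print("rail L,R scene z105",unproj(R1,S,105),"side",unproj(R2,D,105))
print("base FL FR RR",unproj(s([[95,157],[275,372],[357,325]]),S,8),"side FL,FR,RL",unproj(d([[530,270],[577,120],[450,262]]),D,8))
print("stop top FL RL RR FR",[unproj(s([[165,128],[197,113],[215,125],[182,142]]),S,z)[:,:2].round().tolist() for z in(117,123)])
w=ctrl.get_calibration("wrist");E=ctrl.state();Rt=R.from_quat(E["tool_rot"]).as_matrix();T=w["cam_to_world"]
print("wristcam in tool",Rt.T@(T[:3,3]-E["ee_pos"]),(Rt.T@T[:3,:3]).round(3),w["fx"],w["cx"],w["cy"])
print("tool axes",Rt.round(3))
E
```

```text
(array([ 452.83334662, -205.92837032,  -31.81422216]), array([[ 0.1, -0.7],
       [-0.7,  1.8],
       [ 0.9, -2.3],
       [-0.6, -2. ],
       [-0.5, -0.9],
       [-0.3, -0.9],
       [ 1.2,  0.5],
       [ 0.1,  1. ],
       [ 0.7,  0.1],
       [ 0.6,  0.8],
       [-3. ,  0.9]]))
rail L,R scene z105 [[ 634.0771812    22.36250576  105.        ]
 [ 617.97789301 -204.98988225  105.        ]] side [[ 651.15346364   49.02297275  105.        ]
 [ 614.6086463  -186.73898868  105.        ]]
base FL FR RR [[ 606.8182272    28.96748874    8.        ]
 [ 586.8582842  -202.04256956    8.        ]
 [ 661.3510001  -206.58077817    8.        ]] side FL,FR,RL [[ 606.84045594   40.06935335    8.        ]
 [ 586.13709649 -190.66054175    8.        ]
 [ 679.83447542   35.99183934    8.        ]]
stop top FL RL RR FR [[[602.0, -50.0], [629.0, -53.0], [632.0, -69.0], [603.0, -67.0]], [[598.0, -54.0], [625.0, -57.0], [628.0, -73.0], [599.0, -71.0]]]
wristcam in tool [  73.52108369   -0.65012989 -147.61538273] [[ 0.     0.964  0.266]
 [ 1.    -0.    -0.   ]
 [-0.     0.266 -0.964]] 409.83112771986026 320.1381143076046 244.48724696361256
tool axes [[-0.907  0.421 -0.001]
 [ 0.421  0.907 -0.001]
 [ 0.    -0.001 -1.   ]]
```

>>> play_rows(
  plan=[
    {"linear": [-0.06,-0.065,0],"rot": [0,0,0],"claw": 1},
    {"linear": [-0.18,-0.2,0],"rot": [0,0,0],"claw": 1},
    {"linear": [-0.32,-0.35,0],"rot": [0,0,0],"claw": 1},
    {"linear": [-0.46,-0.5,0],"rot": [0,0,0],"claw": 1},
    {"linear": [-0.6,-0.65,0],"rot": [0,0,0],"claw": 1},
    {"linear": [-0.74,-0.8,0],"rot": [0,0,0],"claw": 1},
    {"linear": [-0.88,-0.95,0],"rot": [0,0,0],"claw": 1},
    {"linear": [-0.92,-1,0],"rot": [0,0,0],"claw": 1},
  ],
)

```text
t: 0.77
ee_pos: [314.6, 236.1, 237.2]
tool_rot: [0.217, 0.976, -0.001, -0.0]
wrist_force: [0.0, -0.4, 0.5]
width: 93.0
```

>>> play_rows(
  plan=[
    {"linear": [-0.06,-0.065,0],"rot": [0,0,0],"claw": 1},
    {"linear": [-0.18,-0.2,0],"rot": [0,0,0],"claw": 1},
    {"linear": [-0.32,-0.35,0],"rot": [0,0,0],"claw": 1},
    {"linear": [-0.46,-0.5,0],"rot": [0,0,0],"claw": 1},
    {"linear": [-0.6,-0.65,0],"rot": [0,0,0],"claw": 1},
    {"linear": [-0.74,-0.8,0],"rot": [0,0,0],"claw": 1},
    {"linear": [-0.88,-0.95,0],"rot": [0,0,0],"claw": 1},
    {"linear": [-0.92,-1,0],"rot": [0,0,0],"claw": 1},
  ],
)

```text
t: 1.43
ee_pos: [397.8, -26.9, 237.7]
tool_rot: [0.218, 0.976, -0.001, 0.0]
wrist_force: [-0.8, 1.1, -0.6]
width: 92.8
```

>>> play_rows(
  plan=[
    {"linear": [-0.06,-0.065,0],"rot": [0,0,0],"claw": 1},
    {"linear": [-0.16,-0.18,0],"rot": [0,0,0],"claw": 1},
    {"linear": [-0.28,-0.31,0],"rot": [0,0,0],"claw": 1},
    {"linear": [-0.4,-0.44,0],"rot": [0,0,0],"claw": 1},
    {"linear": [-0.52,-0.57,0],"rot": [0,0,0],"claw": 1},
    {"linear": [-0.6,-0.67,0],"rot": [0,0,0],"claw": 1},
    {"linear": [-0.62,-0.69,0],"rot": [0,0,0],"claw": 1},
    {"linear": [-0.62,-0.69,0],"rot": [0,0,0],"claw": 1},
  ],
)

```text
t: 2.1
ee_pos: [451.2, -205.5, 237.7]
tool_rot: [0.219, 0.976, -0.001, -0.0]
wrist_force: [0.4, 0.8, 0.7]
width: 93.3
```

```bash
python3 - <<'E'
from h import *
import cv2,pickle
c=ctrl.get_calibration("wrist");s=ctrl.state();im=ctrl.capture("wrist")
pickle.dump((c,s),open("w1.pkl","wb"));print(s["ee_pos"],s["tool_rot"])
im=np.clip(im[:,:,::-1]*1.6,0,255).astype(np.uint8)
cv2.imwrite("pics/w1.png",cv2.resize(im,(800,600),interpolation=cv2.INTER_CUBIC))
E
```

```text
[ 451.20838861 -205.53760212  237.66335778] [ 2.18898176e-01  9.75746933e-01 -1.22207261e-03 -1.37524853e-04]
```

View pics/w1.png

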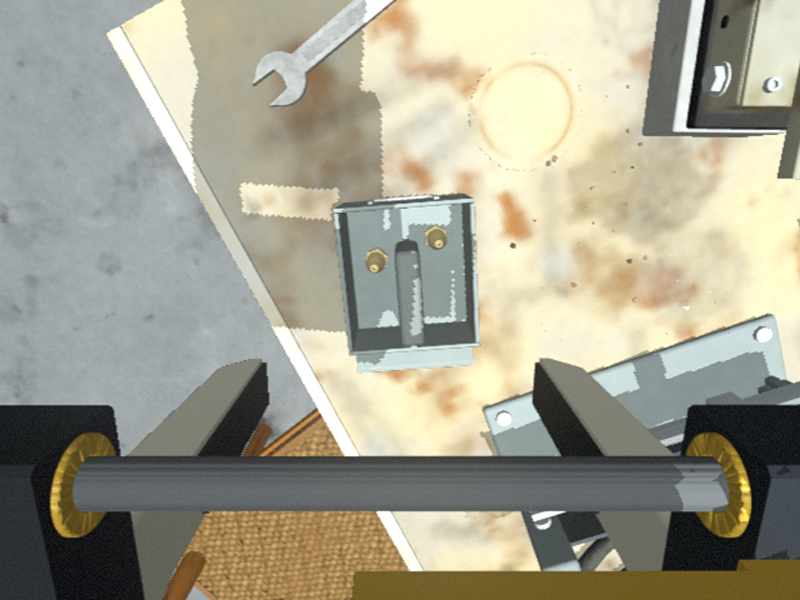

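Bin rim corners at (474,198), (333,208), (350,354) and (479,346). The grip plate runs from about (407,243) to (413,345), with both nozzles visible inside.

```bash
python3 - <<'E'
from h import *
import pickle
c,s=pickle.load(open("w1.pkl","rb"))
p=np.array([[474,198],[333,208],[350,354],[479,346],[472,364],[359,371],[395,252],[418,252],[403,345],[424,345]])/1.25
m=[[-50,45,55],[-50,-45,55],[50,-45,55],[50,45,55],[63,40,55],[63,-40,55],[-28,-7,107],[-28,7,107],[28,-7,107],[28,7,107]]
q,r=fit([(c,m,p)],[453,-206,-.4]);print(q,r.tolist())
Rt=R.from_quat(s["tool_rot"]).as_matrix();d=Rt.T@(np.r_[q[:2],90]-s["ee_pos"])
print("shift/200",d/200,"rot z frac",-(q[2]-(-np.arctan2(Rt[0,1],Rt[1,1])))/(np.pi/2))
print("base FR",unproj(np.array([[484,410],[773,316]])/1.25,c,8))
E
```

```text
[ 4.53087886e+02 -2.01153199e+02 -3.67712266e-01] [[0.4, -0.7], [-0.1, -0.2], [-1.1, 0.8], [0.5, 0.0], [0.8, 0.2], [-1.1, 0.8], [-0.8, -0.7], [1.2, -2.2], [-1.3, 1.8], [1.3, 0.4]]
shift/200 [0.00106459 0.02564074 0.73825604] rot z frac -0.04689254252680917
base FR [[ 586.73873766 -195.70485445    8.        ]
 [ 607.98872571   35.50575499    8.        ]]
```

>>> play_rows(
  plan=[
    {"linear": [0,0.01,0.05],"rot": [0,0,-0.02],"claw": 1},
    {"linear": [0.001,0.026,0.15],"rot": [0,0,-0.04],"claw": 1},
    {"linear": [0.001,0.026,0.27],"rot": [0,0,-0.047],"claw": 1},
    {"linear": [0.001,0.026,0.4],"rot": [0,0,-0.047],"claw": 1},
    {"linear": [0.001,0.026,0.53],"rot": [0,0,-0.047],"claw": 1},
    {"linear": [0.001,0.026,0.65],"rot": [0,0,-0.047],"claw": 1},
    {"linear": [0.001,0.026,0.72],"rot": [0,0,-0.047],"claw": 1},
    {"linear": [0.001,0.026,0.745],"rot": [0,0,-0.047],"claw": 1},
  ],
)

```text
t: 2.82
ee_pos: [451.6, -197.9, 86.9]
tool_rot: [0.182, 0.983, -0.0, -0.002]
wrist_force: [-0.1, -0.2, -0.3]
width: 93.0
```

>>> play_rows(
  plan=[
    {"linear": [0,0,0],"rot": [0,0,0],"claw": 0},
    {"linear": [0,0,0],"rot": [0,0,0],"claw": -0.4},
    {"linear": [0,0,0],"rot": [0,0,0],"claw": -0.6},
    {"linear": [0,0,0],"rot": [0,0,0],"claw": -0.7},
    {"linear": [0,0,0],"rot": [0,0,0],"claw": -0.8},
    {"linear": [0,0,0],"rot": [0,0,0],"claw": -0.9},
    {"linear": [0,0,0],"rot": [0,0,0],"claw": -1},
    {"linear": [0,0,0],"rot": [0,0,0],"claw": -1},
  ],
)

```text
t: 3.48
ee_pos: [451.6, -198.0, 87.1]
tool_rot: [0.182, 0.983, -0.0, -0.002]
wrist_force: [0.8, 0.5, 0.1]
width: 44.3
```

>>> play_rows(
  plan=[
    {"linear": [0,0,0],"rot": [0,0,0],"claw": -1},
    {"linear": [0,0,0],"rot": [0,0,0],"claw": -1},
    {"linear": [0,0,0],"rot": [0,0,0],"claw": -1},
    {"linear": [0,0,0],"rot": [0,0,0],"claw": -1},
    {"linear": [0,0,0],"rot": [0,0,0],"claw": -1},
    {"linear": [0,0,0],"rot": [0,0,0],"claw": -1},
    {"linear": [0,0,0],"rot": [0,0,0],"claw": -1},
    {"linear": [0,0,0],"rot": [0,0,0],"claw": -1},
  ],
)

```text
t: 4.15
ee_pos: [451.6, -198.0, 87.1]
tool_rot: [0.182, 0.983, -0.001, -0.002]
wrist_force: [-0.6, -2.0, 0.8]
width: 13.9
```

```bash
python3 - <<'E'
from bench import ctrl
s=ctrl.state();print({k:s[k] for k in("t","ee_pos","tool_rot","wrist_force","torque","width")})
E
```

```text
{'t': 4.15, 'ee_pos': array([ 451.64305321, -198.04828221,   87.08334334]), 'tool_rot': array([ 1.81668803e-01,  9.83357885e-01, -5.57218125e-04, -1.84536626e-03]), 'wrist_force': array([-0.61128411, -1.95361062,  0.76225161]), 'torque': array([-0.31163144,  0.10221834,  0.06283115]), 'width': 13.914514965276128}
```

>>> play_rows(
  plan=[
    {"linear": [0,0,-0.01],"rot": [0,0,0],"claw": -1},
    {"linear": [0,0,-0.04],"rot": [0,0,0],"claw": -1},
    {"linear": [0,0,-0.1],"rot": [0,0,0],"claw": -1},
    {"linear": [0,0,-0.18],"rot": [0,0,0],"claw": -1},
    {"linear": [0,0,-0.27],"rot": [0,0,0],"claw": -1},
    {"linear": [0,0,-0.35],"rot": [0,0,0],"claw": -1},
    {"linear": [0,0,-0.4],"rot": [0,0,0],"claw": -1},
    {"linear": [0,0,-0.42],"rot": [0,0,0],"claw": -1},
  ],
)

```text
t: 4.82
ee_pos: [452.4, -198.1, 172.6]
tool_rot: [0.182, 0.983, -0.001, -0.001]
wrist_force: [-0.9, 1.2, -3.5]
width: 13.6
```

```bash
cat >> h.py <<'E'
def go(xy,z=None,yaw=None):
    s=ctrl.state();Rt=R.from_quat(s["tool_rot"]).as_matrix();e=s["ee_pos"]
    y=-np.arctan2(Rt[0,1],Rt[1,1]);t=np.r_[xy,e[2] if z is None else z]
    print("t",s["t"],"ee",e.round(1),"F",s["wrist_force"].round(1),"M",s["torque"].round(2),"w",round(s["width"],1),"yaw",round(y,4),"tilt",Rt[2,:2].round(4))
    print("lin",(Rt.T@(t-e)/200).round(4),"rz",None if yaw is None else round(-(yaw-y)/(np.pi/2),4))
E
python3 -c "
from h import *
go([552.4,-133.4],172,-.089)"
```

```text
t 4.8167 ee [ 452.4 -198.1  172.6] F [-0.9  1.2 -3.5] M [-0.01  0.03 -0.01] w 13.6 yaw -0.3653 tilt [ 0.0015 -0.0019]
lin [-0.3516  0.481   0.0014] rz -0.1759
```

>>> play_rows(
  plan=[
    {"linear": [-0.011,0.014,0],"rot": [0,0,-0.005],"claw": -1},
    {"linear": [-0.042,0.058,0],"rot": [0,0,-0.021],"claw": -1},
    {"linear": [-0.095,0.13,0],"rot": [0,0,-0.048],"claw": -1},
    {"linear": [-0.158,0.216,0],"rot": [0,0,-0.079],"claw": -1},
    {"linear": [-0.222,0.303,0],"rot": [0,0,-0.111],"claw": -1},
    {"linear": [-0.282,0.385,0],"rot": [0,0,-0.141],"claw": -1},
    {"linear": [-0.324,0.443,0],"rot": [0,0,-0.162],"claw": -1},
    {"linear": [-0.352,0.481,0],"rot": [0,0,-0.176],"claw": -1},
  ],
)

```text
t: 5.48
ee_pos: [553.6, -131.8, 171.0]
tool_rot: [0.042, 0.999, -0.0, -0.002]
wrist_force: [-1.4, 0.0, -4.3]
width: 13.9
```

```bash
python3 - <<'E'
from h import *
import cv2
go([552.4,-133.4],172,-.089)
ims={}
for n in("scene","side"):
    ims[n]=ctrl.capture(n);cv2.imwrite(f"pics/{n}1.png",ims[n][:,:,::-1])
s=ctrl.state();p=np.r_[s["ee_pos"][:2]+[30,0],100]
o=np.zeros((600,800,3),np.uint8)
for i,n in enumerate(ims):
    u,v=proj(p,ctrl.get_calibration(n))[0].round().astype(int);h,k=85,57
    x0,y0=u-k,v-h;print(n,x0,y0)
    o[:,i*400:i*400+399]=cv2.resize(ims[n][y0:y0+2*h+1,x0:x0+2*k][:171,:114,::-1],(399,600),interpolation=cv2.INTER_CUBIC)
cv2.imwrite("pics/c2.png",np.clip(o*1.6,0,255).astype(np.uint8))
E
```

```text
t 5.4833 ee [ 553.6 -131.8  171. ] F [-1.4  0.  -4.3] M [0.06 0.06 0.  ] w 13.9 yaw -0.0848 tilt [ 0.0034 -0.0008]
lin [ 0.0056 -0.0086 -0.0049] rz 0.0027
scene 316 186
side 246 116
```

View pics/c2.png

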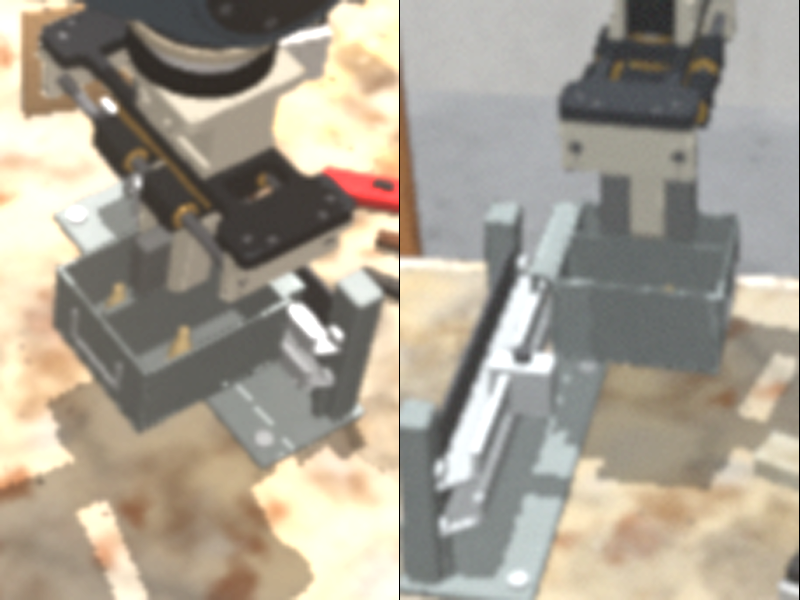

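```bash
python3 - <<'E'
from h import *
S=ctrl.get_calibration("scene");D=ctrl.get_calibration("side");s=ctrl.state();e=s["ee_pos"]
f=lambda l:np.array([246,116])+(np.array(l)-[400,0])/3.5
g=lambda l:np.array([316,186])+np.array(l)/3.5
q=[e[0],e[1],-.085];z=e[2]-87.1
M=np.array([[50,45,55],[-50,45,55],[50,45,0],[-50,45,0]])+[2.5,0,z]
W=place(M,q);P=f([[555,283],[735,287],[562,365],[720,370]])
print("side bias (seen-TCP), per corner",np.array([unproj(P[i],D,W[i,2])[0]-W[i] for i in range(4)]).round(1).tolist())
M=np.array([[-50,45,55],[-50,-45,55],[-50,-45,0],[50,-45,55]])+[2.5,0,z]
W=place(M,q);P=g([[60,268],[135,370],[140,430],[298,300]])
print("scene bias",np.array([unproj(P[i],S,W[i,2])[0]-W[i] for i in range(4)]).round(1).tolist())
print("stop top L,R,T at 117",unproj(f([[488,362],[515,375],[553,362],[533,348]]),D,117).round(1).tolist())
print("stop left face bottom front at 83",unproj(f([[550,415]]),D,83).round(1).tolist())
print("rail right end scene z105",unproj(g([[330,345]]),S,105),"left side",unproj(f([[445,465]]),D,105),"base FR scene",unproj(g([[263,467]]),S,8))
E
```

```text
side bias (seen-TCP), per corner [[-4.6, 6.4, -0.0], [-7.7, -7.9, 0.0], [-8.2, 10.2, 0.0], [-1.5, -2.0, 0.0]]
scene bias [[1.1, -7.2, 0.0], [-2.3, 2.2, 0.0], [2.4, -2.7, 0.0], [2.9, -5.4, 0.0]]
stop top L,R,T at 117 [[637.1, -36.1, 117.0], [620.5, -25.4, 117.0], [601.0, -39.5, 117.0], [613.8, -51.8, 117.0]]
stop left face bottom front at 83 [[602.8, -34.8, 83.0]]
rail right end scene z105 [[ 619.17577909 -204.53667149  105.        ]] left side [[649.42112106  41.53109236 105.        ]] base FR scene [[ 585.24787111 -202.19868774    8.        ]]
```

>>> play_rows(
  plan=[
    {"linear": [-0.003,0,0.003],"rot": [0,0,0],"claw": -1},
    {"linear": [-0.01,0,0.01],"rot": [0,0,0.003],"claw": -1},
    {"linear": [-0.02,0,0.02],"rot": [0,0,0.003],"claw": -1},
    {"linear": [-0.03,0,0.03],"rot": [0,0,0.003],"claw": -1},
    {"linear": [-0.037,0,0.037],"rot": [0,0,0.003],"claw": -1},
    {"linear": [-0.04,0,0.04],"rot": [0,0,0.003],"claw": -1},
    {"linear": [-0.04,0,0.04],"rot": [0,0,0.003],"claw": -1},
    {"linear": [-0.04,0,0.04],"rot": [0,0,0.003],"claw": -1},
  ],
)

```text
t: 6.25
ee_pos: [561.1, -133.1, 163.2]
tool_rot: [0.046, 0.999, -0.0, -0.002]
wrist_force: [0.2, 0.7, -3.9]
width: 13.8
```

```bash
cat >> h.py <<'E'
def feel(n=5):
    F=[];
    for _ in range(n):
        ctrl.capture("wrist");s=ctrl.state();F.append(np.r_[s["ee_pos"],s["wrist_force"],s["torque"]])
    m=np.mean(F,0);R0=R.from_quat(s["tool_rot"]).as_matrix();y=-np.arctan2(R0[0,1],R0[1,1])
    c,t=np.cos(-.09),np.sin(-.09);dx,dy=m[0]-629.4,m[1]+80
    print("t %.2f"%s["t"],"ee",m[:3].round(2),"panel xy",round(c*dx+t*dy,2),round(-t*dx+c*dy,2),"yaw",y.round(4),"tilt",R0[2,:2].round(4),"F",m[3:6].round(2),"M",m[6:].round(3),"sd",np.std(F,0)[3:6].round(1))
E
python3 -c "
from h import *
feel()"
```

```text
t 6.50 ee [ 561.11 -133.02  163.32] panel xy -63.25 -58.94 yaw -0.0912 tilt [ 0.003 -0.001] F [ 0.22 -0.03 -3.59] M [ 0.016  0.008 -0.017] sd [0.6 0.4 0.3]
```

>>> play_rows(
  plan=[
    {"linear": [-0.0025,0,0],"rot": [0,0,0],"claw": -1},
    {"linear": [-0.005,0,0],"rot": [0,0,0],"claw": -1},
    {"linear": [-0.0075,0,0],"rot": [0,0,0],"claw": -1},
    {"linear": [-0.01,0,0],"rot": [0,0,0],"claw": -1},
    {"linear": [-0.0125,0,0],"rot": [0,0,0],"claw": -1},
    {"linear": [-0.015,0,0],"rot": [0,0,0],"claw": -1},
    {"linear": [-0.0175,0,0],"rot": [0,0,0],"claw": -1},
    {"linear": [-0.02,0,0],"rot": [0,0,0],"claw": -1},
  ],
)

```text
t: 7.17
ee_pos: [565.2, -133.4, 163.3]
tool_rot: [0.046, 0.999, -0.0, -0.001]
wrist_force: [1.0, 0.8, -4.3]
width: 14.1
```

```bash
python3 -c "
from h import *
feel(3)"
```

```text
t 7.32 ee [ 565.18 -133.37  163.29] panel xy -59.17 -58.93 yaw -0.0912 tilt [ 0.0029 -0.0011] F [ 0.   -0.69 -3.74] M [ 0.051  0.004 -0.024] sd [0.1 0.3 0.4]
```

>>> play_rows(
  plan=[
    {"linear": [-0.002,0,0],"rot": [0,0,0],"claw": -1},
    {"linear": [-0.004,0,0],"rot": [0,0,0],"claw": -1},
    {"linear": [-0.006,0,0],"rot": [0,0,0],"claw": -1},
    {"linear": [-0.008,0,0],"rot": [0,0,0],"claw": -1},
    {"linear": [-0.01,0,0],"rot": [0,0,0],"claw": -1},
    {"linear": [-0.01,0,0],"rot": [0,0,0],"claw": -1},
    {"linear": [-0.01,0,0],"rot": [0,0,0],"claw": -1},
    {"linear": [-0.01,0,0],"rot": [0,0,0],"claw": -1},
  ],
)

```text
t: 7.98
ee_pos: [567.1, -133.5, 163.3]
tool_rot: [0.046, 0.999, -0.0, -0.002]
wrist_force: [-0.2, 0.2, -4.0]
width: 14.0
```

```bash
python3 -c "
from h import *
feel(3)"
```

```text
t 8.13 ee [ 567.07 -133.54  163.27] panel xy -57.26 -58.92 yaw -0.0912 tilt [ 0.003  -0.0011] F [-0.47 -0.34 -4.09] M [0.026 0.128 0.042] sd [0.3 0.6 0.1]
```

>>> play_rows(
  plan=[
    {"linear": [-0.0015,0,0],"rot": [0,0,0],"claw": -1},
    {"linear": [-0.003,0,0],"rot": [0,0,0],"claw": -1},
    {"linear": [-0.0045,0,0],"rot": [0,0,0],"claw": -1},
    {"linear": [-0.006,0,0],"rot": [0,0,0],"claw": -1},
    {"linear": [-0.0075,0,0],"rot": [0,0,0],"claw": -1},
    {"linear": [-0.0075,0,0],"rot": [0,0,0],"claw": -1},
    {"linear": [-0.0075,0,0],"rot": [0,0,0],"claw": -1},
    {"linear": [-0.0075,0,0],"rot": [0,0,0],"claw": -1},
  ],
)

```text
t: 8.8
ee_pos: [567.5, -133.6, 163.1]
tool_rot: [0.045, 0.999, -0.0, -0.003]
wrist_force: [-7.9, 0.2, -0.0]
width: 13.9
```

```bash
python3 -c "
from h import *
feel(4)"
```

```text
t 9.00 ee [ 567.51 -133.56  163.06] panel xy -56.83 -58.91 yaw -0.091 tilt [ 0.006  -0.0009] F [-7.29  0.1  -0.12] M [0.064 1.562 0.096] sd [0.5 0.8 0.2]
```

>>> play_rows(
  plan=[
    {"linear": [0.005,0,0],"rot": [0,0,0],"claw": -1},
    {"linear": [0.0095,0,0],"rot": [0,0,0],"claw": -1},
    {"linear": [0.0095,0,0],"rot": [0,0,0],"claw": -1},
    {"linear": [0.0095,0,0.005],"rot": [0,0,0],"claw": -1},
    {"linear": [0.0095,0,0.013],"rot": [0,0,0],"claw": -1},
    {"linear": [0.0095,0,0.02],"rot": [0,0,0],"claw": -1},
    {"linear": [0.0095,0,0.025],"rot": [0,0,0],"claw": -1},
    {"linear": [0.0095,0,0.028],"rot": [0,0,0],"claw": -1},
  ],
)

```text
t: 9.67
ee_pos: [565.6, -133.4, 157.2]
tool_rot: [0.045, 0.999, -0.0, -0.003]
wrist_force: [0.0, -0.5, -3.7]
width: 14.1
```

```bash
python3 -c "
from h import *
feel(4)"
```

```text
t 9.87 ee [ 565.56 -133.38  157.34] panel xy -58.78 -58.9 yaw -0.091 tilt [ 0.006  -0.0009] F [-0.05  0.02 -3.54] M [ 0.    -0.006  0.004] sd [0.1 0.5 0.2]
```

>>> play_rows(
  plan=[
    {"linear": [0,0,0.0025],"rot": [0,-0.001,0],"claw": -1},
    {"linear": [0,0,0.005],"rot": [0,-0.002,0],"claw": -1},
    {"linear": [0,0,0.0075],"rot": [0,-0.002,0],"claw": -1},
    {"linear": [0,0,0.01],"rot": [0,-0.002,0],"claw": -1},
    {"linear": [0,0,0.0125],"rot": [0,-0.002,0],"claw": -1},
    {"linear": [0,0,0.015],"rot": [0,-0.002,0],"claw": -1},
    {"linear": [0,0,0.0175],"rot": [0,-0.002,0],"claw": -1},
    {"linear": [0,0,0.02],"rot": [0,-0.002,0],"claw": -1},
  ],
)

```text
t: 10.53
ee_pos: [565.6, -133.4, 153.4]
tool_rot: [0.045, 0.999, -0.0, -0.001]
wrist_force: [0.9, -1.0, -2.5]
width: 14.1
```

```bash
python3 -c "
from h import *
feel(2)"
```

```text
t 10.63 ee [ 565.54 -133.39  153.35] panel xy -58.8 -58.91 yaw -0.0911 tilt [ 0.003  -0.0009] F [-0.05 -0.48 -3.87] M [ 0.023 -0.02   0.008] sd [0.1 0.2 0.2]
```

Now slowly past the lip level, 3 mm per call.

>>> play_rows(
  plan=[
    {"linear": [0,0,0.002],"rot": [0,0,0],"claw": -1},
    {"linear": [0,0,0.004],"rot": [0,0,0],"claw": -1},
    {"linear": [0,0,0.006],"rot": [0,0,0],"claw": -1},
    {"linear": [0,0,0.008],"rot": [0,0,0],"claw": -1},
    {"linear": [0,0,0.01],"rot": [0,0,0],"claw": -1},
    {"linear": [0,0,0.012],"rot": [0,0,0],"claw": -1},
    {"linear": [0,0,0.014],"rot": [0,0,0],"claw": -1},
    {"linear": [0,0,0.015],"rot": [0,0,0],"claw": -1},
  ],
)

```text
t: 11.3
ee_pos: [565.5, -133.4, 150.3]
tool_rot: [0.045, 0.999, -0.0, -0.002]
wrist_force: [-0.3, -0.5, -3.2]
width: 13.6
```

```bash
python3 -c "
from h import *
feel(2)"
```

```text
t 11.40 ee [ 565.53 -133.36  150.33] panel xy -58.82 -58.89 yaw -0.091 tilt [ 0.003  -0.0008] F [ 0.01  0.09 -3.49] M [ 0.027 -0.018 -0.033] sd [0.4 0.4 0.5]
```

>>> play_rows(
  plan=[
    {"linear": [0,0,0.002],"rot": [0,0,0],"claw": -1},
    {"linear": [0,0,0.004],"rot": [0,0,0],"claw": -1},
    {"linear": [0,0,0.006],"rot": [0,0,0],"claw": -1},
    {"linear": [0,0,0.008],"rot": [0,0,0],"claw": -1},
    {"linear": [0,0,0.01],"rot": [0,0,0],"claw": -1},
    {"linear": [0,0,0.012],"rot": [0,0,0],"claw": -1},
    {"linear": [0,0,0.014],"rot": [0,0,0],"claw": -1},
    {"linear": [0,0,0.015],"rot": [0,0,0],"claw": -1},
  ],
)

```text
t: 12.07
ee_pos: [565.5, -133.4, 147.3]
tool_rot: [0.045, 0.999, -0.0, -0.002]
wrist_force: [-0.1, -0.1, -4.0]
width: 14.0
```

```bash
python3 -c "
from h import *
feel(2)"
```

```text
t 12.17 ee [ 565.49 -133.4   147.29] panel xy -58.85 -58.93 yaw -0.0911 tilt [ 0.0031 -0.0008] F [ 0.21 -0.66 -3.74] M [0.023 0.002 0.022] sd [0.5 0.1 0.4]
```

>>> play_rows(
  plan=[
    {"linear": [0,0,0.002],"rot": [0,0,0],"claw": -1},
    {"linear": [0,0,0.004],"rot": [0,0,0],"claw": -1},
    {"linear": [0,0,0.006],"rot": [0,0,0],"claw": -1},
    {"linear": [0,0,0.008],"rot": [0,0,0],"claw": -1},
    {"linear": [0,0,0.01],"rot": [0,0,0],"claw": -1},
    {"linear": [0,0,0.012],"rot": [0,0,0],"claw": -1},
    {"linear": [0,0,0.014],"rot": [0,0,0],"claw": -1},
    {"linear": [0,0,0.016],"rot": [0,0,0],"claw": -1},
  ],
)

```text
t: 12.83
ee_pos: [565.5, -133.4, 144.1]
tool_rot: [0.045, 0.999, -0.0, -0.002]
wrist_force: [-0.4, -0.4, -2.9]
width: 13.6
```

```bash
python3 -c "
from h import *
feel(2)"
```

```text
t 12.93 ee [ 565.46 -133.38  144.  ] panel xy -58.88 -58.91 yaw -0.091 tilt [ 0.0031 -0.0008] F [ 0.18 -0.29 -3.36] M [ 0.025 -0.001 -0.004] sd [0.  0.  0.6]
```

>>> play_rows(
  plan=[
    {"linear": [0,0,0.0015],"rot": [0,0,0],"claw": -1},
    {"linear": [0,0,0.003],"rot": [0,0,0],"claw": -1},
    {"linear": [0,0,0.0045],"rot": [0,0,0],"claw": -1},
    {"linear": [0,0,0.006],"rot": [0,0,0],"claw": -1},
    {"linear": [0,0,0.0075],"rot": [0,0,0],"claw": -1},
    {"linear": [0,0,0.0075],"rot": [0,0,0],"claw": -1},
    {"linear": [0,0,0.0075],"rot": [0,0,0],"claw": -1},
    {"linear": [0,0,0.0075],"rot": [0,0,0],"claw": -1},
  ],
)

```text
t: 13.6
ee_pos: [565.4, -133.4, 142.5]
tool_rot: [0.045, 0.999, -0.0, -0.002]
wrist_force: [0.2, -0.1, -3.3]
width: 14.1
```

```bash
python3 -c "
from h import *
feel(2)"
```

```text
t 13.70 ee [ 565.47 -133.37  142.53] panel xy -58.88 -58.9 yaw -0.091 tilt [ 0.0031 -0.0008] F [-0.53 -0.09 -3.34] M [ 0.012  0.013 -0.005] sd [0.1 0.5 0.1]
```

>>> play_rows(
  plan=[
    {"linear": [0,0,0.0015],"rot": [0,0,0],"claw": -1},
    {"linear": [0,0,0.003],"rot": [0,0,0],"claw": -1},
    {"linear": [0,0,0.0045],"rot": [0,0,0],"claw": -1},
    {"linear": [0,0,0.006],"rot": [0,0,0],"claw": -1},
    {"linear": [0,0,0.0075],"rot": [0,0,0],"claw": -1},
    {"linear": [0,0,0.0075],"rot": [0,0,0],"claw": -1},
    {"linear": [0,0,0.0075],"rot": [0,0,0],"claw": -1},
    {"linear": [0,0,0.0075],"rot": [0,0,0],"claw": -1},
  ],
)

```text
t: 14.37
ee_pos: [565.5, -133.4, 141.1]
tool_rot: [0.046, 0.999, -0.0, -0.002]
wrist_force: [-1.2, -0.4, -2.4]
width: 14.0
```

```bash
python3 -c "
from h import *
feel(2)"
```

```text
t 14.47 ee [ 565.48 -133.39  141.09] panel xy -58.86 -58.92 yaw -0.091 tilt [ 0.0031 -0.0008] F [-0.44 -0.05 -1.61] M [ 0.091 -0.003  0.006] sd [0.4 0.4 0.3]
```

>>> play_rows(
  plan=[
    {"linear": [0,0,0.001],"rot": [0,0,0],"claw": -1},
    {"linear": [0,0,0.002],"rot": [0,0,0],"claw": -1},
    {"linear": [0,0,0.003],"rot": [0,0,0],"claw": -1},
    {"linear": [0,0,0.003],"rot": [0,0,0],"claw": -1},
    {"linear": [0,0,0.003],"rot": [0,0,0],"claw": -1},
    {"linear": [0,0,0.003],"rot": [0,0,0],"claw": -1},
    {"linear": [0,0,0.003],"rot": [0,0,0],"claw": -1},
    {"linear": [0,0,0.003],"rot": [0,0,0],"claw": -1},
  ],
)

```text
t: 15.13
ee_pos: [565.5, -133.5, 140.9]
tool_rot: [0.046, 0.999, -0.0, -0.001]
wrist_force: [-4.6, -0.4, 5.5]
width: 13.9
```

```bash
python3 - <<'E'
from h import *
import cv2
feel(4)
ims={}
for n in("scene","side"): ims[n]=ctrl.capture(n)
s=ctrl.state();p=np.r_[s["ee_pos"][:2]+[30,0],90]
o=np.zeros((600,800,3),np.uint8)
for i,n in enumerate(ims):
    u,v=proj(p,ctrl.get_calibration(n))[0].round().astype(int);h,k=75,50
    x0,y0=u-k,v-h;print(n,x0,y0)
    o[:,i*400:i*400+399]=cv2.resize(ims[n][y0:y0+150,x0:x0+100,::-1],(399,600),interpolation=cv2.INTER_CUBIC)
cv2.imwrite("pics/c3.png",np.clip(o*1.6,0,255).astype(np.uint8))
E
```

```text
t 15.33 ee [ 565.57 -133.45  140.92] panel xy -58.77 -58.98 yaw -0.0911 tilt [ 0.0026 -0.001 ] F [-3.47  0.12  5.73] M [0.209 0.354 0.019] sd [0.1 0.3 0.5]
scene 327 197
side 248 129
```

View pics/c3.png

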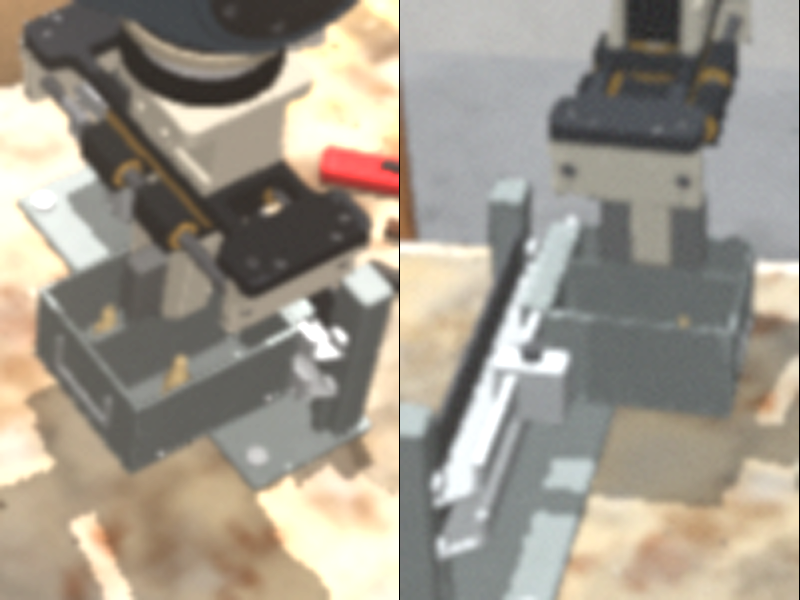

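>>> play_rows(
  plan=[
    {"linear": [0.001,0.002,-0.002],"rot": [0,0,0],"claw": -1},
    {"linear": [0.001,0.01,-0.002],"rot": [0,0,0],"claw": -1},
    {"linear": [0.001,0.025,-0.002],"rot": [0,0,0],"claw": -1},
    {"linear": [0.001,0.042,-0.002],"rot": [0,0,0],"claw": -1},
    {"linear": [0.001,0.06,-0.002],"rot": [0,0,0],"claw": -1},
    {"linear": [0.001,0.075,-0.002],"rot": [0,0,0],"claw": -1},
    {"linear": [0.001,0.085,-0.002],"rot": [0,0,0],"claw": -1},
    {"linear": [0.001,0.09,-0.002],"rot": [0,0,0],"claw": -1},
  ],
)

```text
t: 16.1
ee_pos: [566.9, -115.0, 141.2]
tool_rot: [0.045, 0.999, -0.0, -0.002]
wrist_force: [0.3, 0.3, -3.9]
width: 14.3
```

```bash
python3 -c "
from h import *
feel(4)"
```

```text
t 16.30 ee [ 566.95 -115.29  141.19] panel xy -59.03 -40.76 yaw -0.091 tilt [ 0.0028 -0.0009] F [ 0.18  0.46 -3.76] M [ 0.028  0.005 -0.018] sd [0.3 0.6 0.3]
```

>>> play_rows(
  plan=[
    {"linear": [0,0.005,0.001],"rot": [0,0,0],"claw": -1},
    {"linear": [0,0.01,0.001],"rot": [0,0,0],"claw": -1},
    {"linear": [0,0.015,0.001],"rot": [0,0,0],"claw": -1},
    {"linear": [0,0.02,0.001],"rot": [0,0,0],"claw": -1},
    {"linear": [0,0.025,0.001],"rot": [0,0,0],"claw": -1},
    {"linear": [0,0.03,0.001],"rot": [0,0,0],"claw": -1},
    {"linear": [0,0.035,0.001],"rot": [0,0,0],"claw": -1},
    {"linear": [0,0.04,0.001],"rot": [0,0,0],"claw": -1},
  ],
)

```text
t: 16.97
ee_pos: [567.7, -107.5, 141.1]
tool_rot: [0.045, 0.999, -0.0, -0.001]
wrist_force: [-0.3, -0.5, -2.8]
width: 14.0
```

```bash
python3 -c "
from h import *
feel(3)"
```

```text
t 17.12 ee [ 567.75 -107.35  141.06] panel xy -58.94 -32.78 yaw -0.0908 tilt [ 0.0026 -0.0008] F [ 0.32  0.19 -2.48] M [ 0.1   -0.112 -0.028] sd [0.4 1.  0.6]
```

>>> play_rows(
  plan=[
    {"linear": [0,0.002,0],"rot": [0,0,0],"claw": -1},
    {"linear": [0,0.004,0],"rot": [0,0,0],"claw": -1},
    {"linear": [0,0.006,0],"rot": [0,0,0],"claw": -1},
    {"linear": [0,0.008,0],"rot": [0,0,0],"claw": -1},
    {"linear": [0,0.01,0],"rot": [0,0,0],"claw": -1},
    {"linear": [0,0.012,0],"rot": [0,0,0],"claw": -1},
    {"linear": [0,0.014,0],"rot": [0,0,0],"claw": -1},
    {"linear": [0,0.016,0],"rot": [0,0,0],"claw": -1},
  ],
)

```text
t: 17.78
ee_pos: [568.1, -104.2, 141.1]
tool_rot: [0.045, 0.999, -0.0, -0.001]
wrist_force: [0.3, -1.0, -2.3]
width: 13.8
```

```bash
python3 -c "
from h import *
feel(2)"
```

```text
t 17.88 ee [ 568.05 -104.14  141.06] panel xy -58.93 -29.56 yaw -0.0909 tilt [ 0.0026 -0.0008] F [-0.11 -0.45 -2.48] M [-0.085 -0.03  -0.014] sd [0.1 0.  0.2]
```

>>> play_rows(
  plan=[
    {"linear": [0,0.002,0],"rot": [0,0,0],"claw": -1},
    {"linear": [0,0.004,0],"rot": [0,0,0],"claw": -1},
    {"linear": [0,0.006,0],"rot": [0,0,0],"claw": -1},
    {"linear": [0,0.008,0],"rot": [0,0,0],"claw": -1},
    {"linear": [0,0.01,0],"rot": [0,0,0],"claw": -1},
    {"linear": [0,0.01,0],"rot": [0,0,0],"claw": -1},
    {"linear": [0,0.01,0],"rot": [0,0,0],"claw": -1},
    {"linear": [0,0.01,0],"rot": [0,0,0],"claw": -1},
  ],
)

```text
t: 18.55
ee_pos: [568.2, -102.1, 141.0]
tool_rot: [0.045, 0.999, -0.0, -0.001]
wrist_force: [0.0, -0.3, -3.1]
width: 13.8
```

```bash
python3 -c "
from h import *
feel(2)"
```

```text
t 18.65 ee [ 568.27 -102.09  141.07] panel xy -58.9 -27.5 yaw -0.0908 tilt [ 0.0025 -0.0007] F [ 0.07 -0.09 -2.19] M [ 0.065 -0.104 -0.028] sd [0.1 0.3 0.4]
```

>>> play_rows(
  plan=[
    {"linear": [0,0.002,0],"rot": [0,0,0],"claw": -1},
    {"linear": [0,0.004,0],"rot": [0,0,0],"claw": -1},
    {"linear": [0,0.006,0],"rot": [0,0,0],"claw": -1},
    {"linear": [0,0.008,0],"rot": [0,0,0],"claw": -1},
    {"linear": [0,0.009,0],"rot": [0,0,0],"claw": -1},
    {"linear": [0,0.009,0],"rot": [0,0,0],"claw": -1},
    {"linear": [0,0.009,0],"rot": [0,0,0],"claw": -1},
    {"linear": [0,0.009,0],"rot": [0,0,0],"claw": -1},
  ],
)

```text
t: 19.32
ee_pos: [568.4, -100.3, 141.1]
tool_rot: [0.045, 0.999, -0.0, -0.001]
wrist_force: [-0.2, -1.1, -1.6]
width: 13.7
```

```bash
python3 -c "
from h import *
feel(2)"
```

```text
t 19.42 ee [ 568.44 -100.29  141.06] panel xy -58.89 -25.68 yaw -0.0908 tilt [ 0.0026 -0.0006] F [-0.21 -0.23 -2.43] M [ 0.01  -0.065 -0.017] sd [0.4 0.2 0.5]
```

>>> play_rows(
  plan=[
    {"linear": [0,0.002,0],"rot": [0,0,0],"claw": -1},
    {"linear": [0,0.004,0],"rot": [0,0,0],"claw": -1},
    {"linear": [0,0.006,0],"rot": [0,0,0],"claw": -1},
    {"linear": [0,0.007,0],"rot": [0,0,0],"claw": -1},
    {"linear": [0,0.008,0],"rot": [0,0,0],"claw": -1},
    {"linear": [0,0.008,0],"rot": [0,0,0],"claw": -1},
    {"linear": [0,0.008,0],"rot": [0,0,0],"claw": -1},
    {"linear": [0,0.008,0],"rot": [0,0,0],"claw": -1},
  ],
)

```text
t: 20.08
ee_pos: [568.3, -99.8, 141.2]
tool_rot: [0.045, 0.999, -0.001, -0.001]
wrist_force: [-2.6, -8.6, -1.6]
width: 13.8
```

```bash
python3 -c "
from h import *
feel(2)"
```

```text
t 20.18 ee [568.33 -99.86 141.19] panel xy -59.03 -25.27 yaw -0.0909 tilt [ 0.0028 -0.0025] F [-2.67 -7.99 -0.5 ] M [-1.604  0.442 -0.252] sd [0.5 0.1 0.2]
```

>>> play_rows(
  plan=[
    {"linear": [0,0.002,0.001],"rot": [0,0,0],"claw": -1},
    {"linear": [0,0.002,0.001],"rot": [0,0,0],"claw": -1},
    {"linear": [0,0.002,0.001],"rot": [0,0,0],"claw": -1},
    {"linear": [0,0.002,0.001],"rot": [0,0,0],"claw": -1},
    {"linear": [0,0.002,0.001],"rot": [0,0,0],"claw": -1},
    {"linear": [0,0.002,0.001],"rot": [0,0,0],"claw": -1},
    {"linear": [0,0.002,0.001],"rot": [0,0,0],"claw": -1},
    {"linear": [0,0.002,0.001],"rot": [0,0,0],"claw": -1},
  ],
)

```text
t: 20.85
ee_pos: [568.4, -99.9, 141.1]
tool_rot: [0.045, 0.999, -0.002, -0.001]
wrist_force: [-1.5, -5.4, 0.5]
width: 14.3
```

```bash
python3 -c "
from h import *
feel(4)"
```

```text
t 21.05 ee [568.36 -99.94 141.15] panel xy -59.0 -25.35 yaw -0.091 tilt [ 0.0027 -0.0034] F [-1.58 -5.37 -0.22] M [-1.016  0.233 -0.155] sd [0.1 0.6 0.3]
```

>>> play_rows(
  plan=[
    {"linear": [0,-0.001,0],"rot": [-0.0015,0,0],"claw": -1},
    {"linear": [0,-0.001,0],"rot": [-0.0015,0,0],"claw": -1},
    {"linear": [0,-0.001,0],"rot": [-0.0015,0,0],"claw": -1},
    {"linear": [0,-0.001,0],"rot": [-0.0015,0,0],"claw": -1},
    {"linear": [0,-0.001,0],"rot": [-0.0015,0,0],"claw": -1},
    {"linear": [0,-0.001,0],"rot": [-0.0015,0,0],"claw": -1},
    {"linear": [0,-0.001,0],"rot": [-0.0015,0,0],"claw": -1},
    {"linear": [0,-0.001,0],"rot": [-0.0015,0,0],"claw": -1},
  ],
)

```text
t: 21.72
ee_pos: [568.3, -100.1, 141.1]
tool_rot: [0.045, 0.999, -0.0, -0.001]
wrist_force: [-0.6, -3.7, -2.7]
width: 13.8
```

```bash
python3 -c "
from h import *
feel(4)"
```

```text
t 21.92 ee [ 568.31 -100.13  141.12] panel xy -59.04 -25.54 yaw -0.091 tilt [ 0.0028 -0.001 ] F [-0.87 -2.65 -2.3 ] M [-0.49   0.082 -0.104] sd [0.4 0.1 0.4]
```

>>> play_rows(
  plan=[
    {"linear": [0,0,0],"rot": [0,0,0],"claw": -0.68},
    {"linear": [0,0,0],"rot": [0,0,0],"claw": -0.65},
    {"linear": [0,0,0],"rot": [0,0,0],"claw": -0.6},
    {"linear": [0,0,0],"rot": [0,0,0],"claw": -0.5},
    {"linear": [0,0,0],"rot": [0,0,0],"claw": -0.3},
    {"linear": [0,0,0],"rot": [0,0,0],"claw": -0.1},
    {"linear": [0,0,0],"rot": [0,0,0],"claw": 0},
    {"linear": [0,0,0],"rot": [0,0,0],"claw": 0},
  ],
)

```text
t: 22.58
ee_pos: [568.3, -100.1, 141.1]
tool_rot: [0.045, 0.999, -0.0, -0.001]
wrist_force: [0.8, -0.3, -0.9]
width: 44.4
```

```bash
python3 - <<'E'
from h import *
import cv2
feel(4)
ims={}
for n in("scene","side"): ims[n]=ctrl.capture(n)
s=ctrl.state();p=np.r_[s["ee_pos"][:2]+[30,0],90]
o=np.zeros((600,800,3),np.uint8)
for i,n in enumerate(ims):
    u,v=proj(p,ctrl.get_calibration(n))[0].round().astype(int);h,k=75,50
    x0,y0=u-k,v-h;print(n,x0,y0)
    o[:,i*400:i*400+399]=cv2.resize(ims[n][y0:y0+150,x0:x0+100,::-1],(399,600),interpolation=cv2.INTER_CUBIC)
cv2.imwrite("pics/c4.png",np.clip(o*1.6,0,255).astype(np.uint8))
E
```

```text
t 22.78 ee [ 568.32 -100.11  141.12] panel xy -59.02 -25.52 yaw -0.091 tilt [ 0.0028 -0.001 ] F [0.13 0.02 0.32] M [ 0.022 -0.013  0.018] sd [0.5 0.3 0.5]
scene 318 186
side 245 138
```

View pics/c4.png

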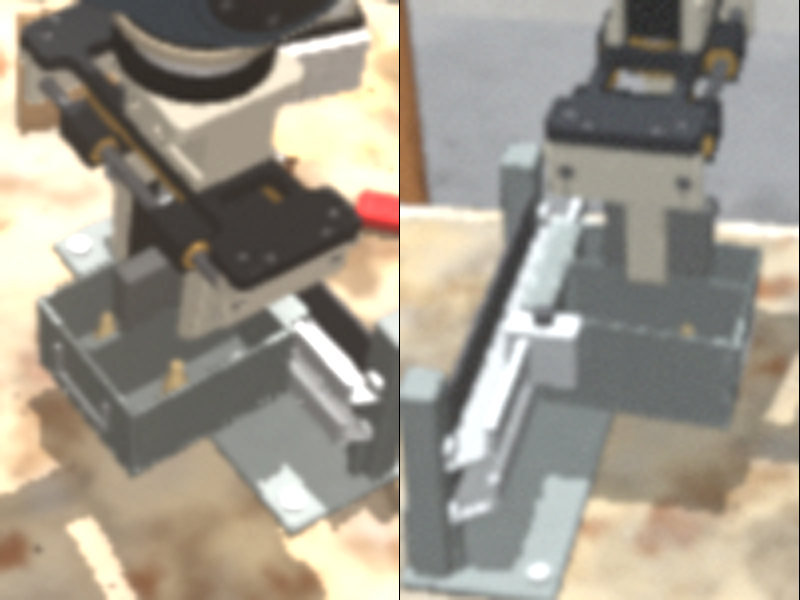

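The bin hangs on the rail at the stop, both nozzles are standing, and there is no force on the wrist. I'll retract straight up.

>>> play_rows(
  plan=[
    {"linear": [0,0,-0.02],"rot": [0,0,0],"claw": 0},
    {"linear": [0,0,-0.07],"rot": [0,0,0],"claw": 0},
    {"linear": [0,0,-0.15],"rot": [0,0,0],"claw": 0},
    {"linear": [0,0,-0.25],"rot": [0,0,0],"claw": 0},
    {"linear": [0,0,-0.36],"rot": [0,0,0],"claw": 0},
    {"linear": [0,0,-0.46],"rot": [0,0,0],"claw": 0},
    {"linear": [0,0,-0.54],"rot": [0,0,0],"claw": 0},
    {"linear": [0,0,-0.58],"rot": [0,0,0],"claw": 0},
  ],
)

```text
t: 23.55
ee_pos: [569.3, -100.2, 260.3]
tool_rot: [0.045, 0.999, -0.001, 0.0]
wrist_force: [1.1, 0.2, 0.0]
width: 46.3
```

>>> play_rows(
  plan=[
    {"linear": [0.03,0,0],"rot": [0,0,0],"claw": 0},
    {"linear": [0.1,0,0],"rot": [0,0,0],"claw": 0},
    {"linear": [0.2,0,0],"rot": [0,0,0],"claw": 0},
    {"linear": [0.32,0,0],"rot": [0,0,0],"claw": 0},
    {"linear": [0.44,0,0],"rot": [0,0,0],"claw": 0},
    {"linear": [0.54,0,0],"rot": [0,0,0],"claw": 0},
    {"linear": [0.6,0,0],"rot": [0,0,0],"claw": 0},
    {"linear": [0.6,0,0],"rot": [0,0,0],"claw": 0},
  ],
)

```text
t: 24.22
ee_pos: [447.5, -88.9, 259.7]
tool_rot: [0.046, 0.999, -0.001, -0.0]
wrist_force: [0.1, -0.2, 0.2]
width: 46.4
```

```bash
python3 - <<'E'
from h import *
import cv2
ims={}
for n in("scene","side"): ims[n]=ctrl.capture(n)
s=ctrl.state();print(s["t"],s["ee_pos"]);p=np.r_[600,-95,90]
o=np.zeros((600,800,3),np.uint8)
for i,n in enumerate(ims):
    u,v=proj(p,ctrl.get_calibration(n))[0].round().astype(int);h,k=75,50
    x0,y0=u-k,v-h;print(n,x0,y0)
    o[:,i*400:i*400+399]=cv2.resize(ims[n][y0:y0+150,x0:x0+100,::-1],(399,600),interpolation=cv2.INTER_CUBIC)
cv2.imwrite("pics/c5.png",np.clip(o*1.6,0,255).astype(np.uint8))
E
```

```text
24.3167 [449.78426197 -89.3222362  260.08313387]
scene 317 184
side 244 139
```

View pics/c5.png

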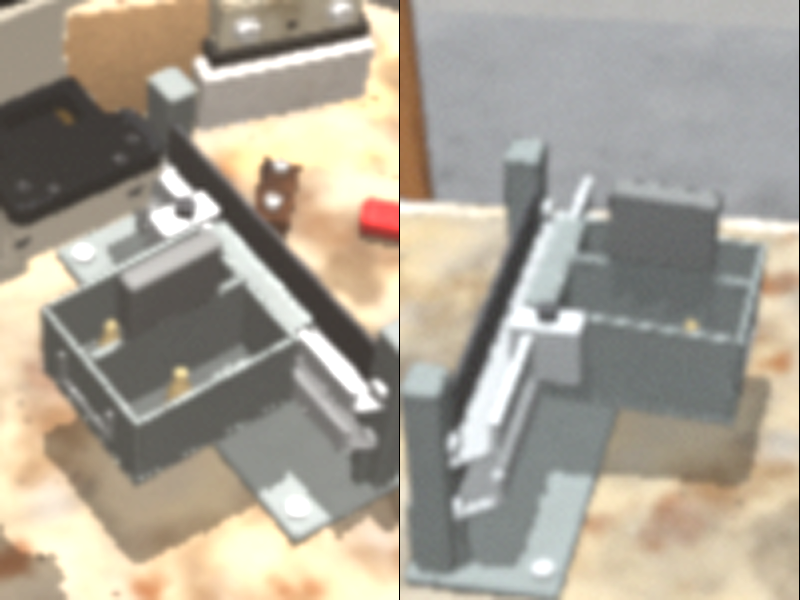

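The bin hangs with its lip over the rail and its left wall at the stop. Both nozzles stand in it at about (110,332) and (180,378) in the left half of the crop.

```bash
python3 -c "
from bench import ctrl
print(ctrl.hand_in())"
```

```text
the job is handed in; nothing more can be done
None
```

The bin is back on the top rail against the stop with both nozzles standing in it, and I handed the job in at about 24.3 s of the 54 s allowed.

- **Hooking:** I lifted the bin by its grip and felt for the rail's front face, peaking at about 8 N. I then backed off 1.5–2 mm and lowered the lip over the rail about 33 mm right of the stop. The rail's top edge came out about 1 mm higher than nominal, and seating the bin on it peaked at about 9 N.
- **Sliding:** I slid it left with the rail carrying part of its weight until it met the stop, where the force briefly reached about 8 N. I eased that to about 2.7 N and then opened the gripper.
- **Last checks:** After release, and again after retracting, the wrist force was about zero. The final pictures show the bin hanging on the rail at the stop.
- **Limits of the checks:** The images can't resolve a gap of less than about a millimetre at the stop. The bottle, crucible and spare nozzle were not in the last close-ups; the arm did not go near them after the start. The scene and side cameras disagreed by about 10 mm in y on the panel, so I went by averages, the wrist camera and contact.

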